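Seat a beam-splitter block in its sprung three-point mount

ROBOT

A 7-joint arm with a two-finger parallel gripper is mounted at the origin on a cart in front of the work surface, level with it; the furniture and walls round the work are solid. World frame = base frame: x ahead of the robot, y to its left, z up, the work surface at z = 0. Lengths are in m, angles in rad, forces in N, time in s.
With the tool pointing down it reaches from about 0.35 to 0.9 m from the base axis. Payload 8.1 kg.
Tool frame: the origin (TCP) lies at the very end of the fingers, on their centre line; the grasp point (between the pads) lies arm.grip_point_offset behind it (arm.grip_point_offset is the distance from the TCP to the grasp point, in m); z points along the fingers, y is the line along which they close (so a half turn about z gives the same grasp; the last joint's range is limited). The gripper opens to 92 mm and grips with 3 to 60 N. Pads are 19 mm wide; open, the fingers measure 130 mm over their backs; the gripper's body (75 mm by 190 mm) begins 47 mm behind the grasp point.
Start: joints at [-1.221, 0.434, 0.025, 1.573, -0.012, 1.134, -0.075], TCP at [0.273, 0.562, 0.227] pointing down, gripper open.
Joint ranges: [-2.62, 2.62], [-0.44, 2.09], [-1.27, 1.32], [0.08, 2.57], [-1.32, 4.46], [0.12, 2], [-2.74, 2.74]. Speed limits (rad/s): [2.22, 2.22, 3.01, 3.01, 3.14, 3.14, 3.14].

INTERFACE

Orientations are given as a rotation vector (axis times angle).
In Python, from cell import arm gives the robot as it stands. The module is installed in compiled form; this text tells all that it offers.
- The arm moves only by the shell command python3 -m creep 'ROWS' [OPENING] [FORCE]. ROWS is JSON, a list of rows, each a list of 6 numbers: the shift along the tool's x, y, z scaled (see below), then the turn, a rotation vector about the tool's x, y, z scaled (see below). A call has 1 to 20 rows; each row shifts and turns the commanded pose from where the row before left it, along the tool's axes as they then stand; what a row does not reach is not made up. The controller multiplies each number of a shift by 0.4 m and each number of a turn by 120 degrees. A row lasts 1/12 s, in which the tool goes at most 41.7 mm and 7.16 degrees, less where a joint would pass 70% of its speed; a pose out of reach is approached as far as the arm can. A call with a number of a shift or a turn outside -1 to 1 is refused whole. A call with a gripper value outside its range is refused whole. OPENING is the closure, from -1 (fully open) to 1 (shut), set as the call begins (- or left out, the last holds). The fingers move at their own pace and stop on an object; FORCE is the grip in N (left out, the last holds). Time passes only in rows, so rows that do not move let the fingers close. It gives the time, the measured TCP pose, the force, the opening and the grip force at its end, in the units of the state.
- arm.observe(): the state, without advancing time (a new reading comes with each control period).
- arm.get_image(name): name is "side" or "top"; returns a dict with "frame" (400x640x3 uint8, red, green, blue), "intrinsics" (3x3 intrinsics, pixels), "distortion" ([k1, k2, p1, p2, k3] as OpenCV has them; the pictures are not rectified), "rvec" (rotation vector, rad) and "tvec" (3), from world to camera coordinates, as OpenCV has them. Camera axes: x right, y down, z forward; pixel columns grow to the right and rows downward; lengths in m; the calibration is good to about 2 mm. A picture is of the moment at which its call begins. There is no depth.
- arm.sign_off(): hands the job in; it is judged then, once.
The state is a dict: "clock": time; "joints": joint angles; "dq": joint speeds; "joint_efforts": joint torques, N m; "position": TCP position; "ee_rot": TCP orientation; "force": force on the tool from outside, world axes, zero at the start; "ft_torque": the same for the moment, N m; "width": opening from 0.0 (shut) to 1.0 (fully open); "gripper_force": force on a finger pad.
Only numpy, scipy, OpenCV 4.12 (cv2) and the standard library are available. Lean on these libraries where they do the work, as an engineer would, in place of code of your own. Each camera call takes 0.05 s, during which the arm holds its last target. There are 200 camera calls.

TASK

Seat the glass beam-splitter in the three-point mount: push the sprung nose back with the notch of its base plate, let the plate down between the nose and the two stop pins onto the three seats, and release it so that it lies flat with both pins, the nose and all three seats bearing and cannot rock. Feel for the contacts and be gentle: push the nose no harder than it takes to clear the pins, and never land or press on pins or seats with more than about 20 N. Do not disturb the tape reel, the round tin or the tube cutter.

Things in the scene. Friction and masses are not known exactly. Their poses are not given: they have to be found in the camera images.
- optic: Beam-splitter, loose, on the bench: a clear glass block with a thin black cap on a steel base plate; 0.32 to 0.52 kg. Origin: centre of the plate's underside, below the block's centre; z up, x towards the notch. The plate is 10 mm thick, 48 mm wide (y -24 to +24), flat end at x = -28 mm; at the other end two round lugs, which reach to x = +32 mm, leave a notch between them.
- block_top (a point): Centre of the black cap on the glass block, 51 mm above the plate's underside. The block is 30 x 30 mm (x and y -15 to +15), from 10 to 51 mm above the underside. Grip it there; fingertips kept 26 mm or more above the plate's underside stay clear of the nose.
- notch (a point): Bottom of the notch, at x = 22, y = 0, z = 5 mm of the optic. The lugs on either side of it are round, radius 10 mm, centred at x = 22, y = +14 and -14 mm, 10 mm high; the notch is open to +x between them.
- mount: Aluminium rail plate 230 x 70 x 8 mm, fixed. Origin: centre of its underside; z up, x along the rail from pins to nose. It carries a dark steel nest, clamped anywhere within 18 mm either way of the middle along x. This shift s is NOT reported: find it by sight or feel. An optic that is seated has its origin at x = s, y = 0, z = 20 mm of the mount, and axes parallel to the mount's.
- pins_mid (a point): Midway between the tops of the two upright stop pins if s were 0: 33 mm before the mount's origin, 26.5 mm up. Pins: radius 5 mm, at y = +16 and -16 mm, x = s - 33 mm. The seated plate's flat end bears on both. The plate can be brought in over them with its underside between 27 and 36 mm up, so that it passes over the pins and still meets the nose.
- nose_mid (a point): Centre of the top of the upright round nose (radius 9 mm, 42 mm up) at rest, if s were 0; it is at x = s + 31.8, y = 0 mm. It springs back along +x: 2 N to start, then 2 N per mm. Seated, it is back 3 mm (8 N); the plate clears the pins when it pushes with about 10 N; 13 N is too much. Letting the plate down then drags by up to 8 N. Housing behind it: 36 mm high.
- seats_mid (a point): Point at x = 0, y = 0, z = 20 mm of the mount, the height of the tops of the three round seats, which are at (s - 19, +17), (s - 19, -17) and (s + 16, 0) mm. The plate rests on all three. Friction at the pins and nose can hold it up off them: once it is in and released, a light push (about 6 to 10 N) down on the middle of the black cap seats it.
- tape_reel: White reel of tape lying flat, 56 mm across, 14 mm high; origin at the centre of its underside. Not to be moved.
- round_tin: Round white tin with a red label, 49 mm across, 20 mm high; origin at the centre of its underside. Not to be moved.
- tube_cutter: Small grey tube cutter with a black knob, 25 x 58 x 16 mm, lying flat; origin at the centre of its underside. Not to be moved.

How it is judged:
By the outcome, as a careful person would: the job done as asked, in the order asked, and still so for the second after the job is handed in, with the robot touching nothing.
It also fails if it takes over 58 s, if anything falls off the work surface, if the arm or the gripper's body presses on something with over 40 N, if the wrist force passes 120 N, or if a joint passes its speed limit or range.

## Working session

There is one attempt and no reset: what is moved stays moved. The work goes in short steps, Python scripts to look and compute and a shell command to move; the robot and the scene stay as the last step left them, time stands still between calls to the robot, and variables do not carry over. Pictures are saved under pics/ and viewed, at most 10 in all, crops included, and the job is handed in when it is done.

```bash
mkdir -p pics; cat > h.py <<'E'
import numpy as np, cv2
from cell import arm
from scipy.spatial.transform import Rotation as R
def shot(n):
    d=arm.get_image(n); return d
def save(d,f,crop=None,scale=1):
    im=d["frame"][...,::-1]
    if crop: x0,y0,x1,y1=crop; im=im[y0:y1,x0:x1]
    cv2.imwrite("pics/"+f,cv2.resize(im,None,fx=scale,fy=scale,interpolation=cv2.INTER_CUBIC))
def ray(d,uv):
    K=np.array(d["intrinsics"]);D=np.array(d["distortion"],float)
    p=cv2.undistortPoints(np.array(uv,float).reshape(-1,1,2),K,D).reshape(-1,2)
    Rm=cv2.Rodrigues(np.array(d["rvec"],float))[0];t=np.array(d["tvec"],float).ravel()
    dirs=np.c_[p,np.ones(len(p))]@Rm
    return -Rm.T@t,dirs
def plane(d,uv,z):
    c,r=ray(d,uv); return c+r*((z-c[2])/r[:,2])[:,None]
def proj(d,P):
    return cv2.projectPoints(np.array(P,float).reshape(-1,1,3),np.array(d["rvec"],float),np.array(d["tvec"],float),np.array(d["intrinsics"]),np.array(d["distortion"],float))[0].reshape(-1,2)
E
python3 - <<'E'
from h import *
o=arm.observe(); print(o, arm.grip_point_offset)
print(R.from_rotvec(o["ee_rot"]).as_matrix().round(3))
for n in("top","side"):
    d=shot(n); save(d,n+"0.png"); c,_=ray(d,[[320,200]]); print(n,c,d["intrinsics"])
E
```

```text
{'clock': 0.0, 'joints': array([-1.2205826 ,  0.43519988,  0.0249569 ,  1.57413165, -0.01160843,
        1.13401617, -0.07512628]), 'dq': array([ 5.88273093e-04,  1.18254801e-03,  2.12565283e-05,  1.01172153e-03,
        1.88683435e-03, -7.54936221e-05,  1.15819947e-03]), 'joint_efforts': array([-6.67128552e-05, -6.67845440e+01,  9.84774716e-01, -3.14468157e+01,
       -6.08104491e-02,  4.28172550e-02,  1.59838828e-04]), 'position': array([0.27324302, 0.56150754, 0.22594579]), 'ee_rot': array([-7.05295308e-01, -3.06115899e+00,  2.50233405e-03]), 'force': array([0.37724267, 0.63761205, 0.0686468 ]), 'ft_torque': array([-0.0247523 ,  0.00406815, -0.01059343]), 'gripper_force': 0.0, 'width': 1.0004327066719207} 0.0188
[[-0.899  0.438 -0.001]
 [ 0.438  0.899 -0.002]
 [-0.    -0.002 -1.   ]]
top [ 0.25498357 -0.00321809  1.08042641] [[405.75931948   0.         322.31705548]
 [  0.         405.75931948 198.14425972]
 [  0.           0.           1.        ]]
side [ 0.02084886 -0.75436582  0.7821982 ] [[449.42397294   0.         317.62336375]
 [  0.         449.42397294 206.37104871]
 [  0.           0.           1.        ]]
```

View pics/top0.png

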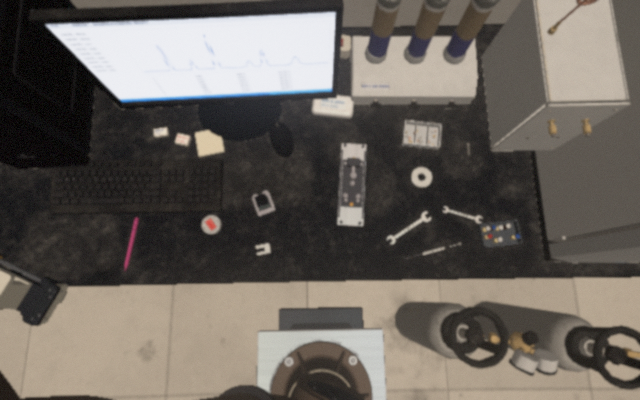

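View pics/side0.png

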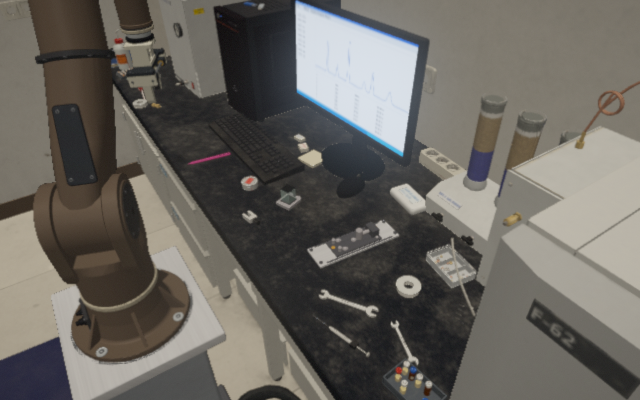

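The top view shows the optic near (263,203), the mount at (352,185), the tin at (211,224), the reel at (421,177) and what may be the tube cutter at (263,249). The side view shows the optic at (288,198) and the mount at (353,243). I'll zoom in on both.

```bash
python3 - <<'E'
from h import *
a=shot("top");b=shot("side")
np.save("a.npy",a,allow_pickle=True);np.save("b.npy",b,allow_pickle=True)
A=cv2.resize(a["frame"][130:270,190:390,::-1],None,fx=4,fy=4,interpolation=cv2.INTER_CUBIC)
B=cv2.resize(b["frame"][165:285,230:430,::-1],None,fx=4,fy=4,interpolation=cv2.INTER_CUBIC)
cv2.imwrite("pics/a1.png",A);cv2.imwrite("pics/b1.png",B)
E
```

```text
(no output)
```

View pics/a1.png

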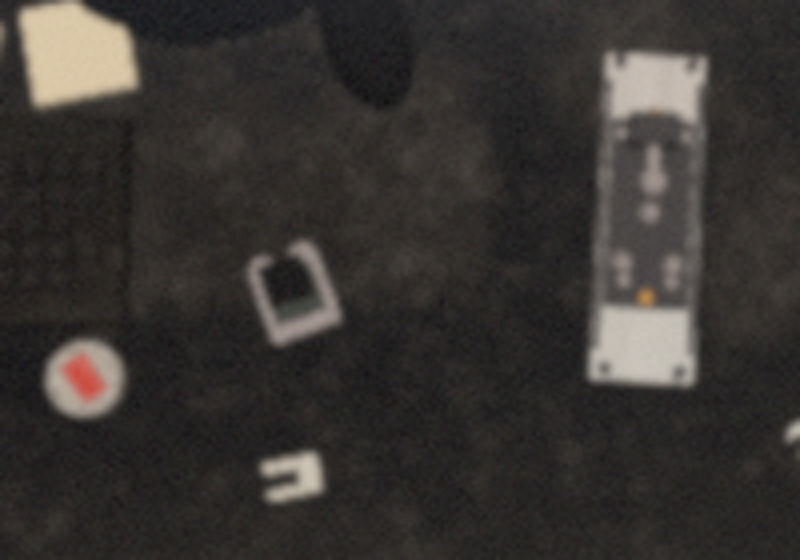

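View pics/b1.png

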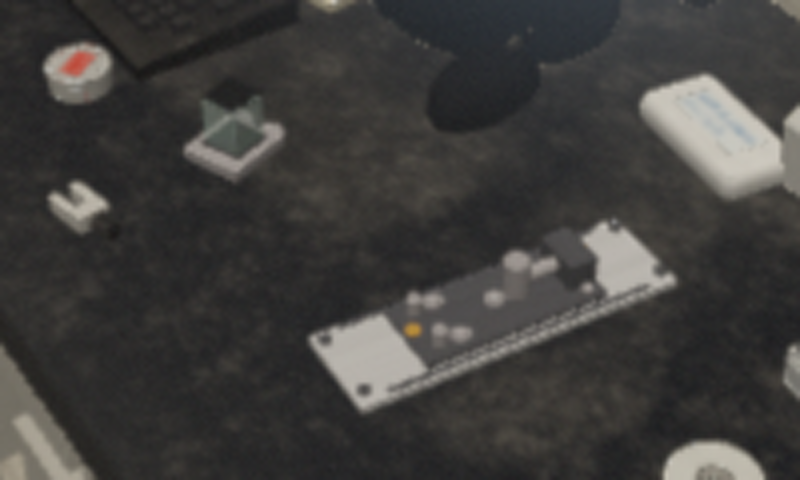

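Top crop: the optic plate's flat-end corners are at about (275,345) and (342,320), with its lugs towards (258,265) and (305,245). The mount runs from (641,382) to (656,53), with pins near (624,283) and (673,283) and the nose near (654,180). In the side crop, the pin tops are at about (414,298) and (439,330) and the nose top is at (516,260). Next I'll turn these into positions.

```bash
python3 - <<'E'
from h import *
a=np.load("a.npy",allow_pickle=True).item();b=np.load("b.npy",allow_pickle=True).item()
def hullpts(d,crop,th,close=3):
    x0,y0,x1,y1=crop
    g=cv2.resize(cv2.cvtColor(d["frame"],cv2.COLOR_RGB2GRAY)[y0:y1,x0:x1],None,fx=4,fy=4,interpolation=cv2.INTER_CUBIC)
    m=cv2.morphologyEx((g>th).astype(np.uint8),cv2.MORPH_OPEN,np.ones((3,3)))
    n,l,s,c=cv2.connectedComponentsWithStats(m)
    keep=np.isin(l,[i for i in range(1,n) if s[i,4]>60])
    ys,xs=np.nonzero(keep)
    return np.c_[(xs+.5)/4-.5+x0,(ys+.5)/4-.5+y0],s[1:],c[1:]
def rect(d,crop,th,z):
    p,s,c=hullpts(d,crop,th); w=plane(d,p,z)[:,:2]*1000
    (c,sz,an)=cv2.minAreaRect(w.astype(np.float32)); return np.round(c,1),np.round(sz,1),round(an,1)
for th in(85,100,115):
    print("mount",th,"top",rect(a,(332,138,372,230),th,.008),"side",rect(b,(305,218,402,269),th,.008))
    print("optic",th,"top",rect(a,(248,187,280,220),th,.010),"side",rect(b,(274,192,304,212),th,.010))
# blobs on nest
for d,crop,nm in((a,(339,160,367,205),"top"),(b,(328,222,375,256),"side")):
    x0,y0,x1,y1=crop
    for th in(100,115,130):
        g=cv2.resize(cv2.cvtColor(d["frame"],cv2.COLOR_RGB2GRAY)[y0:y1,x0:x1],None,fx=4,fy=4,interpolation=cv2.INTER_CUBIC)
        n,l,s,c=cv2.connectedComponentsWithStats((g>th).astype(np.uint8))
        print(nm,th,[(round((c[i][0]+.5)/4-.5+x0,1),round((c[i][1]+.5)/4-.5+y0,1),int(s[i,2]),int(s[i,3]),int(s[i,4])) for i in range(1,n) if s[i,4]>8])
E
```

```text
mount 85 top (array([529.6, -93.8]), array([ 74. , 236.2]), 85.6) side (array([528. , -91.4]), array([ 81.6, 234.3]), 85.3)
optic 85 top (array([479.8, 147.2]), array([63.5, 52.1]), 20.3) side (array([475. , 156.1]), array([70.8, 69.8]), 20.5)
mount 100 top (array([529.4, -93.6]), array([ 72.4, 234.4]), 85.7) side (array([527.9, -91.4]), array([ 79.8, 232.6]), 85.4)
optic 100 top (array([479.7, 147.3]), array([61.4, 50.1]), 20.2) side (array([476.9, 149.5]), array([65.6, 53. ]), 20.0)
mount 115 top (array([529.3, -93.9]), array([ 71. , 232.7]), 85.5) side (array([527.8, -91.4]), array([ 77.5, 231.6]), 85.5)
optic 115 top (array([479.6, 147.1]), array([59.3, 47.9]), 19.8) side (array([477.7, 148.8]), array([61. , 49.5]), 21.7)
top 100 [(np.float64(343.6), np.float64(160.0), 16, 5, 64), (np.float64(362.6), np.float64(162.5), 23, 26, 418), (np.float64(344.2), np.float64(162.7), 18, 13, 173), (np.float64(341.8), np.float64(167.2), 5, 13, 45), (np.float64(353.0), np.float64(172.7), 26, 51, 930), (np.float64(341.0), np.float64(173.5), 11, 19, 132), (np.float64(352.0), np.float64(182.6), 20
[... 2111 characters left out ...]
np.float64(238.9), 16, 11, 146), (np.float64(333.0), np.float64(239.4), 11, 9, 76), (np.float64(337.5), np.float64(239.6), 18, 11, 135), (np.float64(373.0), np.float64(245.0), 4, 4, 13), (np.float64(370.3), np.float64(246.0), 8, 6, 35), (np.float64(339.4), np.float64(247.0), 12, 10, 91), (np.float64(332.8), np.float64(247.0), 12, 8, 77), (np.float64(330.1), np.float64(252.3), 30, 35, 596), (np.float64(344.7), np.float64(247.8), 17, 11, 143), (np.float64(368.1), np.float64(247.0), 5, 4, 14), (np.float64(365.3), np.float64(248.0), 9, 6, 39), (np.float64(363.1), np.float64(249.0), 6, 4, 21), (np.float64(359.5), np.float64(250.4), 17, 10, 67), (np.float64(352.0), np.float64(253.4), 38, 18, 158)]
```

```bash
python3 - <<'E'
from h import *
a=np.load("a.npy",allow_pickle=True).item();b=np.load("b.npy",allow_pickle=True).item()
th=np.radians(-4.4);ux=np.array([np.cos(th),np.sin(th)]);uy=np.array([-ux[1],ux[0]])
def loc(w,c): return np.round([(w[:2]*1e3-c)@ux,(w[:2]*1e3-c)@uy],1)
ca=np.array([529.4,-93.7]);cb=np.array([527.9,-87.5])
for n,z,ex,pa,pb in(("seatF",.02,16,(352.2,182.6),(353.0,238.9)),("seatL",.02,-19,(345.2,195.0),(337.5,239.6)),("seatR",.02,-19,(357.9,195.9),(344.7,247.8)),("pinL",.0265,-33,(345.5,199.5),(333,239.4)),("pinR",.0265,-33,(357.7,200),(339.4,247)),("nose",.042,31.8,None,(358.8,229.5))):
    if pa: print(n,"top",loc(plane(a,[pa],z)[0],ca)-[ex,0],plane(a,[pa],z)[0].round(4))
    print(n,"side",loc(plane(b,[pb],z)[0],cb)-[ex,0],plane(b,[pb],z)[0].round(4))
# cap corners side: dark top face; optic centre estimate
o=arm.observe();print(o["clock"])
t=np.radians(20.2);c=np.array([479.7,147.2]);print("optic",c-2*np.array([np.cos(t),np.sin(t)]))
print("cap proj", proj(a,[.4778,.1465,.051]),proj(b,[.4778,.1465,.051]),proj(a,[.4778,.1465,.0]))
E
```

```text
seatF top [-17.4  -0.5] [ 0.528  -0.0941  0.02  ]
seatF side [-18.3  -6.9] [ 0.5251 -0.0942  0.02  ]
seatL top [-17.8  16.8] [ 0.494  -0.0742  0.02  ]
seatL side [-18.1  10.1] [ 0.4917 -0.0746  0.02  ]
seatR top [-18.3 -17.3] [ 0.4909 -0.1081  0.02  ]
seatR side [-17.7 -24.1] [ 0.4895 -0.1087  0.02  ]
pinL top [-17.5  15.7] [ 0.4803 -0.0741  0.0265]
pinL side [-16.9  10.2] [ 0.4789 -0.0735  0.0265]
pinR top [-16.9 -16.7] [ 0.4783 -0.1065  0.0265]
pinR side [-16.9 -21.1] [ 0.4765 -0.1047  0.0265]
nose side [-16.6  -4.9] [ 0.5427 -0.0935  0.042 ]
0.2
optic [477.82301395 146.5094036 ]
cap proj [[261.00783175 199.94635048]] [[287.98043992 188.33027224]] [[263.69422319 203.8757127 ]]
```

```bash
python3 -m creep '[[-0.0703,-0.0545,0,0,0,0],[-0.0703,-0.0545,0,0,0,0],[-0.0703,-0.0545,0,0,0,0],[-0.0703,-0.0545,0,0,0,0],[-0.0703,-0.0545,0,0,0,0],[-0.0703,-0.0545,0,0,0,0],[-0.0703,-0.0545,0,0,0,0],[-0.0703,-0.0545,0,0,0,0],[-0.0703,-0.0545,0,0,0,0],[-0.0703,-0.0545,0,0,0,0],[-0.0703,-0.0545,0,0,0,0],[-0.0703,-0.0545,0,0,0,0],[-0.0703,-0.0545,0,0,0,0],[0,0,0.03,0,0,0.0522],[0,0,0.03,0,0,0.0522],[0,0,0.03,0,0,0.0522],[0,0,0.03,0,0,0.0522],[0,0,0.03,0,0,0.0522],[0,0,0.03,0,0,0.0522],[0,0,0.03,0,0,0.0522]]' -1
cat > st.py <<'E'
from h import *
import sys
def tool(tx,ty,tz,ang):
    o=arm.observe();p=o["position"]*1e3;M=R.from_rotvec(o["ee_rot"]).as_matrix()
    a=np.degrees(np.arctan2(M[1,1],M[0,1]))
    d=M.T@(np.array([tx,ty,tz])-p)
    print("t",round(o["clock"],2),"p",p.round(1),"yang",a.round(2),"tilt z",M[:,2].round(4),"F",o["force"].round(1),"w",round(o["width"],3),"g",round(o["gripper_force"],1))
    print("units shift",(d/400).round(4),"turn z",round((a-ang)/120,4),"J",o["joints"].round(2))
if __name__=="__main__": tool(*map(float,sys.argv[1:5]))
E
python3 st.py 476.9 146.7 29 20.2
```

```text
clock: 1.87
position: [0.4781, 0.1472, 0.1422]
ee_rot: [1.804, 2.572, 0.0]
force: [-0.9, -0.4, -0.5]
width: 0.998
gripper_force: 0.0
t 1.87 p [478.1 147.2 142.2] yang 19.89 tilt z [ 1.e-04  0.e+00 -1.e+00] F [-0.9 -0.4 -0.5] w 0.998 g 0.0
units shift [-1.00e-04 -3.30e-03  2.83e-01] turn z -0.0026 J [-0.67  0.33  0.34  2.   -0.15  0.83  0.1 ]
```

```bash
python3 -m creep '[[0,-0.0033,0.06,0,0,-0.0026],[0,0,0.07,0,0,0],[0,0,0.07,0,0,0],[0,0,0.05,0,0,0],[0,0,0.025,0,0,0],[0,0,0.008,0,0,0],[0,0,0,0,0,0],[0,0,0,0,0,0]]' && python3 st.py 476.9 146.7 29 20.2 && python3 - <<'E'
from h import *
a=shot("top");b=shot("side")
A=cv2.resize(a["frame"][150:250,200:320,::-1],None,fx=4,fy=4,interpolation=cv2.INTER_CUBIC)
B=cv2.resize(b["frame"][140:230,240:340,::-1],None,fx=4,fy=4,interpolation=cv2.INTER_CUBIC)
o=np.zeros((400,880,3),np.uint8);o[:400,:480]=A;o[:360,480:]=B;cv2.imwrite("pics/c.png",cv2.resize(o,(800,364)))
E
```

```text
clock: 2.53
position: [0.4776, 0.147, 0.0304]
ee_rot: [1.79, 2.581, 0.002]
force: [1.0, 0.1, -0.2]
width: 0.999
gripper_force: 0.0
t 2.53 p [477.6 147.   30.4] yang 20.51 tilt z [ 1.1e-03  5.0e-04 -1.0e+00] F [ 1.   0.1 -0.2] w 0.999 g 0.0
units shift [-0.     -0.0018  0.0034] turn z 0.0026 J [-0.61  0.51  0.27  2.09 -0.24  0.57  0.19]
```

View pics/c.png

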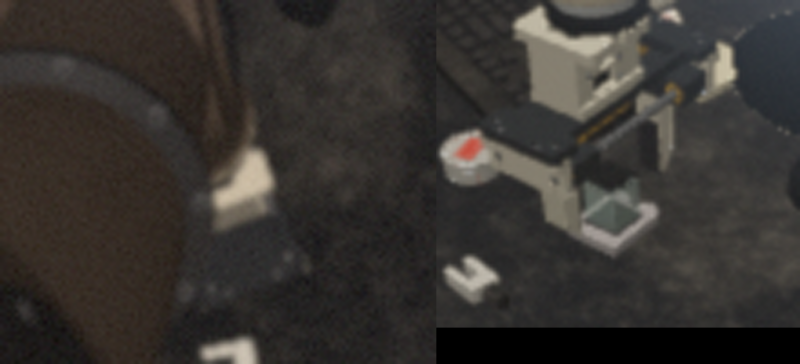

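The top view is blocked by the arm. In the side panel the fingers straddle the block at about (610,205), so I'll close on it.

```bash
python3 -m creep '[[0,0,0,0,0,0],[0,0,0,0,0,0],[0,0,0,0,0,0],[0,0,0,0,0,0],[0,0,0,0,0,0],[0,0,0,0,0,0],[0,0,0,0,0,0],[0,0,0,0,0,0],[0,0,0,0,0,0],[0,0,0,0,0,0]]' 1 30 && python3 st.py 476.9 146.7 29 20.2
```

```text
clock: 3.47
position: [0.4772, 0.1469, 0.0296]
ee_rot: [1.79, 2.581, 0.001]
force: [-0.3, -0.2, -2.4]
width: 0.327
gripper_force: 16.7
t 3.47 p [477.2 146.9  29.6] yang 20.52 tilt z [ 6.e-04  2.e-04 -1.e+00] F [-0.3 -0.2 -2.4] w 0.327 g 16.7
units shift [-0.0002 -0.001   0.0015] turn z 0.0026 J [-0.61  0.51  0.27  2.09 -0.24  0.57  0.19]
```

```bash
python3 -m creep '[[0,0,-0.03,0,0,0],[0,0,-0.05,0,0,0.0415],[0,0,-0.05,0,0,0.0415],[0,0,-0.05,0,0,0.0415],[0,0,-0.03,0,0,0.0415],[0,0,-0.015,0,0,0.0415],[-0.04,0.01,0,0,0,0],[-0.06,0.01,0,0,0,0],[-0.06,0.01,0,0,0,0],[-0.06,0.01,0,0,0,0],[-0.06,0.01,0,0,0,0],[-0.06,0.01,0,0,0,0],[-0.06,0.01,0,0,0,0],[-0.06,0.01,0,0,0,0],[-0.06,0.01,0,0,0,0],[-0.05,0.01,0,0,0,0],[-0.02,0,0,0,0,0],[0,0,0,0,0,0],[0,0,0,0,0,0]]' 1 40 && python3 st.py 499.1 -91.4 120 -4.4 && python3 - <<'E'
from h import *
a=shot("top");b=shot("side")
A=cv2.resize(a["frame"][130:250,300:400,::-1],None,fx=4,fy=4,interpolation=cv2.INTER_CUBIC)
B=cv2.resize(b["frame"][160:280,300:400,::-1],None,fx=4,fy=4,interpolation=cv2.INTER_CUBIC)
cv2.imwrite("pics/d.png",np.hstack([A,B]))
E
```

```text
clock: 5.05
position: [0.4982, -0.0911, 0.1192]
ee_rot: [-2.305, -2.133, 0.001]
force: [1.2, 0.3, -3.4]
width: 0.323
gripper_force: 40.0
t 5.05 p [498.2 -91.1 119.2] yang -4.42 tilt z [-1.1e-03  6.0e-04 -1.0e+00] F [ 1.2  0.3 -3.4] w 0.323 g 40.0
units shift [-0.0007  0.0023 -0.0021] turn z -0.0001 J [-0.3   0.39  0.5   2.02 -0.26  0.79  0.27]
```

View pics/d.png

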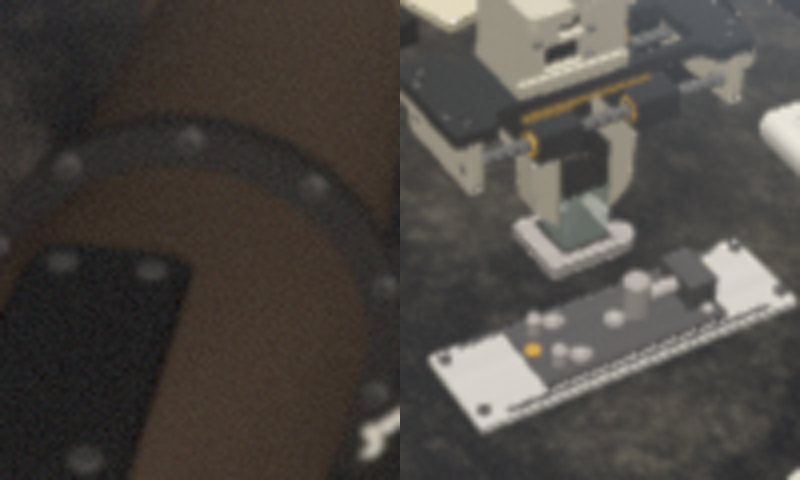

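The side panel shows the held plate with its flat-end corners near (517,224) and (555,266), level and above the nest, with the nose at (637,282). I'll check the sideways offset quickly.

```bash
python3 - <<'E'
from h import *
b=shot("side");np.save("b2.npy",b,allow_pickle=True)
g=cv2.cvtColor(b["frame"],cv2.COLOR_RGB2GRAY)[205:240,322:364]
g=cv2.resize(g,None,fx=4,fy=4,interpolation=cv2.INTER_CUBIC)
m=(g>105).astype(np.uint8)
n,l,s,c=cv2.connectedComponentsWithStats(m);i=1+np.argmax(s[1:,4])
ys,xs=np.nonzero(l==i);P=np.c_[(xs+.5)/4-.5+322,(ys+.5)/4-.5+205]
print(s[i],c[i])
th=np.radians(-4.4);ux=np.array([np.cos(th),np.sin(th)]);uy=np.array([-ux[1],ux[0]])
p=arm.observe()["position"]*1e3
w=plane(b,P,.0996)[:,:2]*1e3-p[:2]; L=np.c_[w@ux,w@uy]
print("local extents x",L[:,0].min(),L[:,0].max(),"y",L[:,1].min(),L[:,1].max())
# y extents of the far and near edges at the rear part
for lo in(-27,-22,-16):
    k=(abs(L[:,0]-lo)<2.5); print(lo,L[k,1].min().round(1),L[k,1].max().round(1))
E
```

```text
[  25    0  122   98 7282] [82.59187037 44.75267784]
local extents x -34.61978913263954 52.83500504243252 y -30.82207314606954 59.87891836254856
-27 -30.4 27.1
-22 -30.7 27.7
-16 -29.8 28.3
```

```bash
python3 -m creep '[[-0.003,0.0025,0.03,0,0,0],[0,0,0.04,0,0,0],[0,0,0.035,0,0,0],[0,0,0.025,0,0,0],[0,0,0.012,0,0,0],[0,0,0.0045,0,0,0],[0,0,0,0,0,0],[0,0,0,0,0,0]]' && python3 st.py 498.9 -92.4 60.6 -4.4 && python3 - <<'E'
from h import *
b=shot("side")
cv2.imwrite("pics/e.png",cv2.resize(b["frame"][180:270,300:400,::-1],None,fx=6,fy=6,interpolation=cv2.INTER_CUBIC))
E
```

```text
clock: 5.87
position: [0.5001, -0.0928, 0.0614]
ee_rot: [2.304, 2.135, 0.001]
force: [-0.1, -0.3, -3.5]
width: 0.327
gripper_force: 40.0
t 5.87 p [500.1 -92.8  61.4] yang -4.37 tilt z [ 8.e-04  0.e+00 -1.e+00] F [-0.1 -0.3 -3.5] w 0.327 g 40.0
units shift [ 0.0007 -0.0031  0.002 ] turn z 0.0002 J [-0.25  0.49  0.44  2.06 -0.33  0.66  0.34]
```

View pics/e.png

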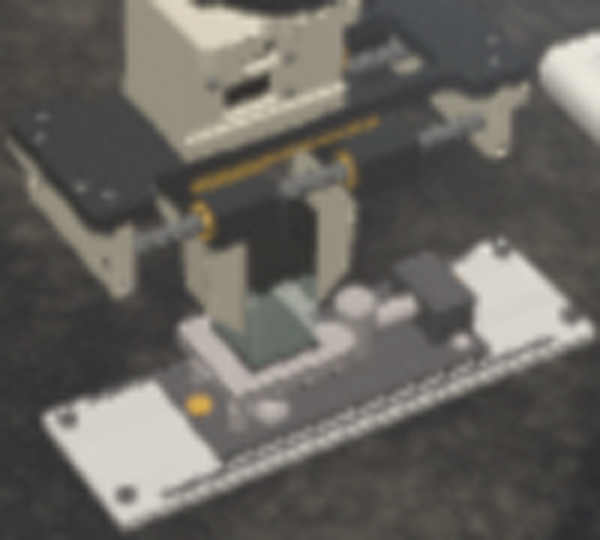

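The image shows the plate over the pins at (200–240, 330–390), with the notch just short of the nose at (357,300). Next I'll feel my way forward.

```bash
python3 -m creep '[[0,0.0025,0.001,0,0,0],[0,0.0025,0,0,0,0],[0,0.0025,0,0,0,0],[0,0.0025,0,0,0,0],[0,0.0025,0,0,0,0],[0,0.0025,0,0,0,0],[0,0,0,0,0,0],[0,0,0,0,0,0]]'; python3 st.py 511.1 -93.3 60.6 -4.4;  python3 -m creep '[[0,0.0025,0,0,0,0],[0,0,0,0,0,0],[0,0,0,0,0,0]]';python3 -m creep '[[0,0.0025,0,0,0,0],[0,0,0,0,0,0],[0,0,0,0,0,0]]'; python3 st.py 511.1 -93.3 60.6 -4.4
```

```text
clock: 6.58
position: [0.5057, -0.0933, 0.0605]
ee_rot: [-2.305, -2.135, 0.0]
force: [-0.1, -0.5, -3.0]
width: 0.32
gripper_force: 40.0
t 6.58 p [505.7 -93.3  60.5] yang -4.38 tilt z [-1.e-04 -0.e+00 -1.e+00] F [-0.1 -0.5 -3. ] w 0.32 g 40.0
units shift [ 0.0011  0.0135 -0.0003] turn z 0.0001 J [-0.25  0.49  0.44  2.05 -0.33  0.67  0.34]
clock: 6.83
position: [0.5067, -0.0934, 0.0605]
ee_rot: [2.305, 2.135, 0.0]
force: [-0.7, -0.2, -2.8]
width: 0.324
gripper_force: 40.0
clock: 7.08
position: [0.5077, -0.0935, 0.0605]
ee_rot: [2.305, 2.135, 0.0]
force: [-0.1, -0.2, -3.7]
width: 0.325
gripper_force: 40.0
t 7.08 p [507.7 -93.5  60.5] yang -4.38 tilt z [ 1.e-04  0.e+00 -1.e+00] F [-0.1 -0.2 -3.7] w 0.325 g 40.0
units shift [ 0.0011  0.0084 -0.0002] turn z 0.0001 J [-0.25  0.5   0.44  2.04 -0.33  0.67  0.34]
```

```bash
for i in 1 2 3; do python3 -m creep '[[0,0.002,0,0,0,0],[0,0,0,0,0,0],[0,0,0,0,0,0]]' | egrep 'pos|force: \['; done
```

```text
position: [0.5083, -0.0935, 0.0605]
force: [-1.0, 1.1, -3.3]
position: [0.5087, -0.0934, 0.0603]
force: [-1.5, 1.7, -4.1]
position: [0.5095, -0.0935, 0.0604]
force: [-4.0, 0.9, -3.6]
```

```bash
python3 -m creep '[[0.001,0,0,0,0,0],[0,0,0,0,0,0],[0,0,0,0,0,0]]' | egrep 'pos|force: \['; for i in 1 2; do python3 -m creep '[[0,0.002,0,0,0,0],[0,0,0,0,0,0],[0,0,0,0,0,0]]' | egrep 'pos|force: \['; done;  python3 st.py 512 -93.3 60.6 -4.4
```

```text
position: [0.5099, -0.0931, 0.0604]
force: [-3.6, 2.3, -4.3]
position: [0.5106, -0.0931, 0.0604]
force: [-4.5, 2.9, -3.0]
position: [0.5112, -0.0931, 0.0604]
force: [-4.1, 3.3, -2.8]
t 8.58 p [511.2 -93.1  60.4] yang -4.37 tilt z [-1.e-03  5.e-04 -1.e+00] F [-4.1  3.3 -2.8] w 0.321 g 40.0
units shift [-0.0004  0.0022 -0.0006] turn z 0.0003 J [-0.25  0.5   0.44  2.03 -0.33  0.68  0.33]
```

```bash
for i in 1 2; do python3 -m creep '[[0.0012,0,0,0,0,0],[0,0,0,0,0,0],[0,0,0,0,0,0]]' | egrep 'pos|force: \['; done; python3 -c "
from cell import arm;print(arm.observe()['ft_torque'])"
```

```text
position: [0.5113, -0.0926, 0.0604]
force: [-4.0, 2.0, -3.7]
position: [0.5115, -0.0924, 0.0605]
force: [-4.5, 1.6, -3.6]
[0.43531352 1.23394575 0.12256802]
```

```bash
for i in 1 2 3; do python3 -m creep '[[0.0012,0,0,0,0,0],[0,0,0,0,0,0],[0,0,0,0,0,0]]' | egrep 'pos|force: \['; done
```

```text
position: [0.5116, -0.0922, 0.0605]
force: [-3.9, 0.4, -4.6]
position: [0.5117, -0.092, 0.0605]
force: [-5.3, -1.4, -5.0]
position: [0.5117, -0.0918, 0.0605]
force: [-4.7, -2.7, -4.8]
```

```bash
python3 -m creep '[[-0.001,0.001,0,0,0,0],[0,0,0,0,0,0],[0,0,0,0,0,0]]' | egrep 'pos|force: \['; for i in 1 2 ; do python3 -m creep '[[0,0.0025,0,0,0,0],[0,0,0,0,0,0],[0,0,0,0,0,0]]' | egrep 'pos|force: \['; done; python3 st.py 514.5 -92.4 60.6 -4.4
```

```text
position: [0.512, -0.0919, 0.0605]
force: [-4.7, -1.1, -4.7]
position: [0.5126, -0.092, 0.0605]
force: [-6.3, -1.3, -3.1]
position: [0.5133, -0.092, 0.0605]
force: [-7.5, -0.9, -1.7]
t 10.58 p [513.3 -92.   60.5] yang -4.42 tilt z [-1.5e-03 -1.0e-04 -1.0e+00] F [-7.5 -0.9 -1.7] w 0.325 g 40.0
units shift [-0.0008  0.0031 -0.0004] turn z -0.0002 J [-0.25  0.5   0.44  2.03 -0.33  0.68  0.33]
```

```bash
python3 -m creep '[[-0.0008,0.002,0,0,0,0],[0,0,0,0,0,0],[0,0,0,0,0,0]]' | egrep 'pos|force: \[';  python3 -m creep '[[0,0.002,0,0,0,0],[0,0,0,0,0,0],[0,0,0,0,0,0]]' | egrep 'pos|force: \[';python3 -m creep '[[0,0,0,0,0,0],[0,0,0,0,0,0]]' | egrep 'pos|force: \['; python3 st.py 514.5 -92.4 60.6 -4.4; python3 - <<'E'
from h import *
b=shot("side")
cv2.imwrite("pics/f.png",cv2.resize(b["frame"][190:265,310:400,::-1],None,fx=8,fy=8,interpolation=cv2.INTER_CUBIC))
E
```

```text
position: [0.5137, -0.0921, 0.0604]
force: [-8.2, -1.0, -1.0]
position: [0.5142, -0.0922, 0.0604]
force: [-9.9, -0.2, 0.3]
position: [0.5143, -0.0922, 0.0604]
force: [-9.8, -0.8, 0.1]
t 11.25 p [514.3 -92.2  60.4] yang -4.42 tilt z [-2.5e-03  4.0e-04 -1.0e+00] F [-9.8 -0.8  0.1] w 0.322 g 40.0
units shift [-0.0005  0.0006 -0.0005] turn z -0.0002 J [-0.25  0.51  0.44  2.02 -0.33  0.68  0.33]
```

View pics/f.png

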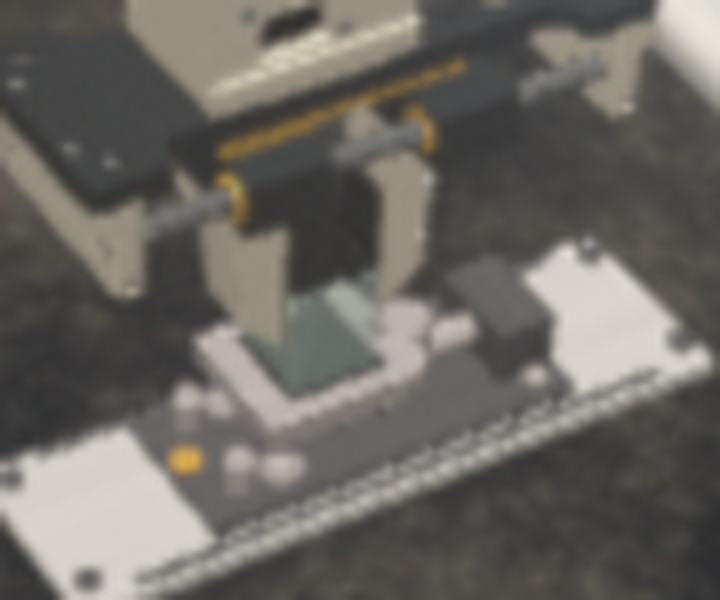

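The picture shows the notch engaged on the nose at (408,315) and both pins visible beyond the flat end, at (185,395) and (237,460). The push is 10 N, so I'll lower carefully.

```bash
python3 -m creep '[[-0.0003,0.0004,0.002,0,0,0],[0,0,0.002,0,0,0],[0,0,0,0,0,0]]' | egrep 'pos|force: \[';  for i in 1 2 3; do python3 -m creep '[[0,0,0.002,0,0,0],[0,0,0,0,0,0]]' | egrep 'pos|force: \[';done
```

```text
position: [0.5144, -0.0922, 0.0588]
force: [-9.0, 0.0, 1.0]
position: [0.5144, -0.0922, 0.058]
force: [-10.0, -0.1, -0.7]
position: [0.5144, -0.0922, 0.0572]
force: [-9.8, 0.1, 0.3]
position: [0.5144, -0.0922, 0.0564]
force: [-10.2, -0.4, 0.5]
```

```bash
for i in 1 2 3; do python3 -m creep '[[0,0,0.0015,0,0,0],[0,0,0,0,0,0]]' | egrep 'pos|force: \[';done
```

```text
position: [0.5145, -0.0922, 0.0559]
force: [-10.0, -0.0, 1.3]
position: [0.5144, -0.0922, 0.0552]
force: [-9.7, 0.3, 1.0]
position: [0.5144, -0.0922, 0.0546]
force: [-10.3, 0.4, 0.1]
```

```bash
for i in 1 2 3 4 5; do python3 -m creep '[[0,0,0.0016,0,0,0],[0,0,0,0,0,0]]' | egrep 'pos|force: \[';done
```

```text
position: [0.5144, -0.0922, 0.054]
force: [-9.7, -0.8, 1.8]
position: [0.5144, -0.0922, 0.0534]
force: [-10.7, -0.2, 0.5]
position: [0.5145, -0.0922, 0.0527]
force: [-9.8, 0.0, 2.3]
position: [0.5144, -0.0922, 0.052]
force: [-10.4, -0.1, 0.5]
position: [0.5144, -0.0922, 0.0514]
force: [-9.6, -0.2, 0.6]
```

```bash
for i in 1 2 3 4; do python3 -m creep '[[0,0,0.001,0,0,0],[0,0,0,0,0,0]]' | egrep 'pos|force: \[';done
```

```text
position: [0.5145, -0.0922, 0.0511]
force: [-10.4, -0.7, 1.1]
position: [0.5145, -0.0922, 0.0507]
force: [-9.0, 0.6, 1.1]
position: [0.5145, -0.0922, 0.0503]
force: [-9.4, -1.2, 1.8]
position: [0.5144, -0.0922, 0.0499]
force: [-10.3, 0.0, 1.1]
```

```bash
for i in 1 2 3; do python3 -m creep '[[0,-0.0013,0,0,0,0],[0,0,0,0,0,0],[0,0,0,0,0,0]]' | egrep 'pos|force: \[';done;  python3 -c "
from cell import arm;print(arm.observe()['ft_torque'])"
```

```text
position: [0.5141, -0.0922, 0.0499]
force: [-8.0, -0.7, 0.7]
position: [0.5137, -0.0921, 0.0499]
force: [-8.6, -0.5, -0.7]
position: [0.5134, -0.0921, 0.0499]
force: [-7.1, -0.8, -0.3]
[-0.13302716  1.99723318 -0.07065533]
```

```bash
for i in 1 2 3; do python3 -m creep '[[0,-0.0013,0,0,0,0],[0,0,0,0,0,0],[0,0,0,0,0,0]]' | egrep 'pos|force: \[';done
```

```text
position: [0.5131, -0.0921, 0.0499]
force: [-6.6, -0.9, -1.6]
position: [0.5129, -0.0921, 0.0499]
force: [-6.2, -0.5, -3.4]
position: [0.5128, -0.0921, 0.05]
force: [-5.0, -1.5, -5.4]
```

```bash
for i in 1 2 3 4; do python3 -m creep '[[0,-0.0013,0.0003,0,0,0],[0,0,0,0,0,0]]' | egrep 'pos|force: \[';done; python3 st.py 512.8 -92.2 49.6 -4.4
```

```text
position: [0.5128, -0.0921, 0.05]
force: [-3.4, -1.3, -5.0]
position: [0.5127, -0.092, 0.05]
force: [-0.9, -2.2, -4.6]
position: [0.5126, -0.092, 0.05]
force: [0.9, -2.0, -3.9]
position: [0.5125, -0.092, 0.05]
force: [3.4, -2.8, -4.4]
t 16.22 p [512.5 -92.   50. ] yang -4.38 tilt z [ 3.3e-03 -6.0e-04 -1.0e+00] F [ 3.4 -2.8 -4.4] w 0.322 g 40.0
units shift [-0.0004  0.0009  0.001 ] turn z 0.0002 J [-0.24  0.52  0.43  2.04 -0.35  0.65  0.34]
```

```bash
python3 -m creep '[[-0.0008,0.0016,0.001,0,0,0],[0,0,0,0,0,0],[0,0,0,0,0,0]]' | egrep 'pos|force: \['; for i in 1 2; do python3 -m creep '[[0,0,0.001,0,0,0],[0,0,0,0,0,0],[0,0,0,0,0,0]]' | egrep 'pos|force: \[';done
```

```text
position: [0.5125, -0.0921, 0.0496]
force: [3.3, -1.3, 2.8]
position: [0.5125, -0.0921, 0.0493]
force: [2.5, -1.7, 6.5]
position: [0.5125, -0.0921, 0.0492]
force: [1.1, -1.0, 10.7]
```

```bash
python3 -m creep '[[0,0,-0.001,0,0,0],[0,0,0,0,0,0]]' | egrep 'pos|force: \['; python3 -m creep '[[0,0,0,0,0,0],[0,0,0,0,0,0],[0,0,0,0,0,0],[0,0,0,0,0,0],[0,0,0,0,0,0],[0,0,0,0,0,0]]' -1; python3 st.py 512.8 -92.2 49.6 -4.4
```

```text
position: [0.5125, -0.0922, 0.0493]
force: [2.9, -1.0, 6.0]
clock: 17.63
position: [0.511, -0.092, 0.0484]
ee_rot: [-2.304, -2.134, 0.001]
force: [-0.5, 0.8, 0.3]
width: 0.705
gripper_force: 0.0
t 17.63 p [511.  -92.   48.4] yang -4.38 tilt z [-7.e-04  1.e-04 -1.e+00] F [-0.5  0.8  0.3] w 0.705 g 0.0
units shift [-0.0001  0.0046 -0.0029] turn z 0.0002 J [-0.24  0.52  0.43  2.04 -0.35  0.65  0.34]
```

```bash
python3 -m creep '[[0,0,-0.02,0,0,0],[0,0,-0.04,0,0,0],[0,0,-0.05,0,0,0],[0,0.004,-0.03,0,0,0],[0,0,-0.01,0,0,0],[0,0,0,0,0,0]]' >/dev/null; python3 -m creep '[[0,0,0,0,0,0],[0,0,0,0,0,0],[0,0,0,0,0,0],[0,0,0,0,0,0],[0,0,0,0,0,0],[0,0,0,0,0,0],[0,0,0,0,0,0],[0,0,0,0,0,0],[0,0,0,0,0,0],[0,0,0,0,0,0],[0,0,0,0,0,0],[0,0,0,0,0,0]]' 1 20; python3 st.py 512.5 -92 71 -4.4; python3 - <<'E'
from h import *
b=shot("side");np.save("b3.npy",b,allow_pickle=True)
cv2.imwrite("pics/g.png",cv2.resize(b["frame"][190:265,310:400,::-1],None,fx=8,fy=8,interpolation=cv2.INTER_CUBIC))
E
```

```text
clock: 19.13
position: [0.513, -0.0922, 0.1087]
ee_rot: [2.305, 2.135, 0.0]
force: [-0.8, 0.6, -0.4]
width: 0.178
gripper_force: 0.0
t 19.13 p [513.  -92.2 108.7] yang -4.38 tilt z [ 1.e-04  1.e-04 -1.e+00] F [-0.8  0.6 -0.4] w 0.178 g 0.0
units shift [ 0.0004 -0.0013  0.0942] turn z 0.0002 J [-0.29  0.43  0.49  1.99 -0.28  0.78  0.29]
```

View pics/g.png

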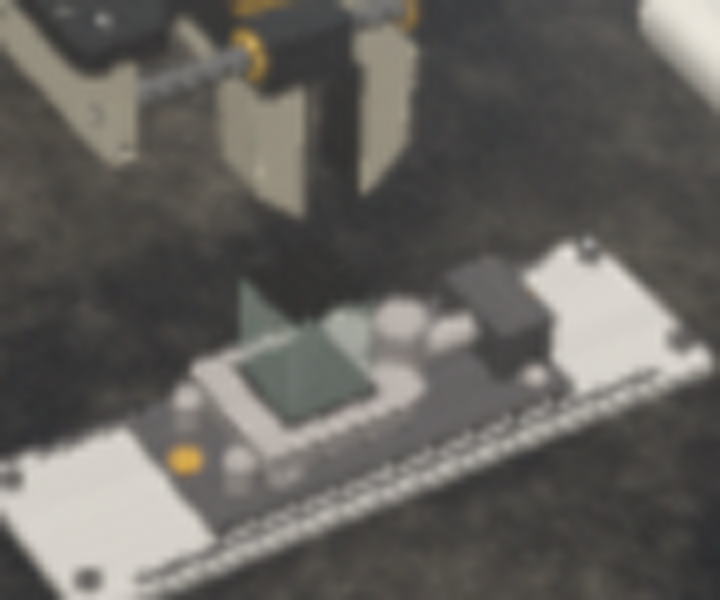

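The picture shows the plate seated low between both pins, at (187,395) and (237,462), and the nose at (405,320). Now for the light push on the cap.

```bash
python3 -m creep '[[0,-0.0013,0.02,0,0,0],[0,0,0.025,0,0,0],[0,0,0.02,0,0,0],[0,0,0.012,0,0,0],[0,0,0.005,0,0,0],[0,0,0,0,0,0],[0,0,0,0,0,0]]'; for i in 1 2 3 4; do python3 -m creep '[[0,0,0.0016,0,0,0],[0,0,0,0,0,0]]' | egrep 'pos|force: \[';done; python3 st.py 512.5 -92 71 -4.4
```

```text
clock: 19.77
position: [0.5124, -0.0923, 0.0757]
ee_rot: [-2.305, -2.135, 0.0]
force: [0.1, 0.1, -0.4]
width: 0.001
gripper_force: 0.0
position: [0.5127, -0.0922, 0.0754]
force: [-0.9, 0.4, 0.5]
position: [0.5126, -0.0922, 0.0747]
force: [-0.3, -0.8, 0.7]
position: [0.5124, -0.0921, 0.0739]
force: [-0.4, 0.6, 0.3]
position: [0.5124, -0.0922, 0.0732]
force: [-0.3, 0.9, -0.1]
t 20.43 p [512.4 -92.2  73.2] yang -4.39 tilt z [-1.e-04  1.e-04 -1.e+00] F [-0.3  0.9 -0.1] w 0.008 g 0.0
units shift [0.0004 0.0002 0.0056] turn z 0.0001 J [-0.26  0.48  0.46  2.02 -0.32  0.7   0.32]
```

```bash
for i in 1 2 3 4 5; do python3 -m creep '[[0,0,0.0013,0,0,0],[0,0,0,0,0,0]]' | egrep 'pos|force: \[';done
```

```text
position: [0.5124, -0.0922, 0.0727]
force: [-0.3, -0.5, -0.2]
position: [0.5124, -0.0922, 0.0722]
force: [-0.0, 0.4, 0.6]
position: [0.5124, -0.0922, 0.0717]
force: [0.1, -0.5, -0.1]
position: [0.5125, -0.0922, 0.0712]
force: [0.4, 1.0, 0.1]
position: [0.5126, -0.0922, 0.071]
force: [-0.8, 0.2, 4.6]
```

```bash
for i in 1 2; do python3 -m creep '[[0,0,0.001,0,0,0],[0,0,0,0,0,0],[0,0,0,0,0,0]]' | egrep 'pos|force: \[';done
```

```text
position: [0.5128, -0.0923, 0.0709]
force: [-2.3, 0.3, 8.0]
position: [0.5129, -0.0923, 0.0708]
force: [-2.6, 0.8, 12.6]
```

```bash
python3 -m creep '[[0,0,-0.01,0,0,0],[0,0,-0.04,0,0,0],[0,0,-0.07,0,0,0],[0,0,-0.08,0,0,0],[0,0,-0.08,0,0,0],[0.05,0,-0.05,0,0,0],[0.08,0,0,0,0,0],[0.08,0,0,0,0,0],[0.08,0,0,0,0,0],[0.08,0,0,0,0,0],[0.08,0,0,0,0,0],[0.08,0,0,0,0,0],[0.08,0,0,0,0,0],[0.06,0,0,0,0,0],[0.03,0,0,0,0,0],[0,0,0,0,0,0],[0,0,0,0,0,0]]' | head -2; python3 - <<'E'
from h import *
a=shot("top");b=shot("side")
A=cv2.resize(a["frame"][150:230,325:385,::-1],None,fx=6,fy=6,interpolation=cv2.INTER_CUBIC)
B=cv2.resize(b["frame"][190:270,320:390,::-1],None,fx=6,fy=6,interpolation=cv2.INTER_CUBIC)
cv2.imwrite("pics/i.png",np.hstack([A,B]))
# seated estimate from both: expected plate corners at z .030 for TCP pose
th=np.radians(-4.4);u=np.array([np.cos(th),np.sin(th)]);v=np.array([-u[1],u[0]])
for d,(x0,y0) in((a,(325,150)),(b,(320,190))):
    for z in(.02,.03):
        print([tuple(((proj(d,np.r_[(np.array([512.6,-92])+p*u+q*v)/1e3,z])[0]-[x0,y0])*6).round().astype(int)) for p,q in((-28,24),(-28,-24),(22,-24),(22,24))])
E
```

```text
clock: 23.18
position: [0.5338, 0.1862, 0.2017]
[(np.int64(103), np.int64(287)), (np.int64(211), np.int64(293)), (np.int64(215), np.int64(184)), (np.int64(109), np.int64(178))]
[(np.int64(104), np.int64(282)), (np.int64(213), np.int64(288)), (np.int64(217), np.int64(179)), (np.int64(110), np.int64(173))]
[(np.int64(83), np.int64(291)), (np.int64(142), np.int64(360)), (np.int64(247), np.int64(318)), (np.int64(185), np.int64(251))]
[(np.int64(83), np.int64(273)), (np.int64(142), np.int64(342)), (np.int64(247), np.int64(300)), (np.int64(186), np.int64(233))]
```

View pics/i.png

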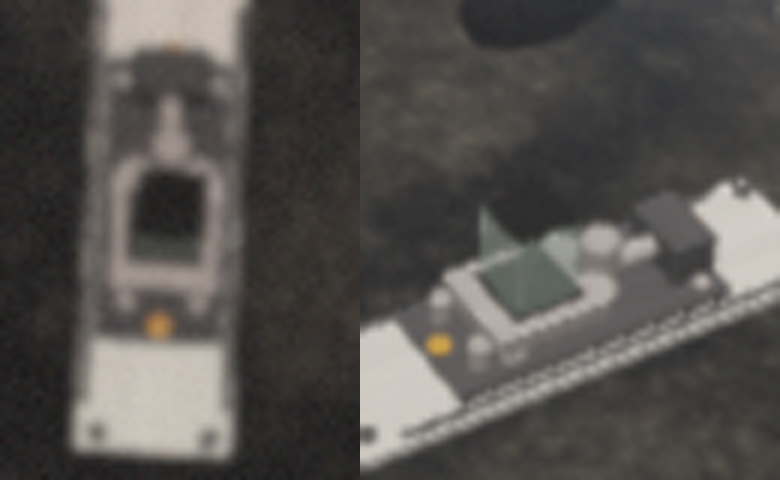

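The top panel shows the plate square on the nest, with the nose in the notch at (170,150) and both pins against the flat end at (125,300) and (200,300). The side panel shows it low and level. The cap stopped my push at 71 mm, which is the seated height, so I'm handing in.

```bash
python3 -c "
from cell import arm;print(arm.sign_off())"
```

```text
the job is handed in; nothing more can be done
None
```

The beam-splitter looks seated: level between the nose and both pins, with the cap at the expected 71 mm. I handed the job in at about 23 s; the seating push peaked at 12.6 N, above the suggested 6–10 N but under the 20 N limit.

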